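# Lock the pressure screw of the fish-print press

## Task

The pressure on the red side of the little printing press is now right, so lock it: take the red winged jam nut and run it down clockwise (seen from above) until it is jammed hard against the metal boss on the bridge, then let go. Leave the black winged nut as it stands; that screw still has to be set.

Things in the scene. Friction and masses are not known exactly. Their poses are not given: they have to be found in the camera images.
- red_nut (a joint): Turn of the red winged jam nut on its fixed stud, rad: grows clockwise seen from above; 1.6 = jammed on the boss, a hard stop. Starts loose at 0.3 to 0.7, so 0.9 to 1.3 rad (50 to 75 degrees) remain: one grasp. The nut sinks 3.2 mm per rad and stays where it is left; friction about 0.05 N m. When jammed, its wings lie along the bridge.
- red_grip (a point): On the red nut's axis, 25 mm above its underside; turns and sinks with it. z up, y along the wings. Winged bar: 16 mm thick (x), 68 long (y), from 17 below to 9 mm above this point; pinch it across x from above. A 31 mm collar (top 16 mm below this point), then a 34 mm washer, lie under it. A fixed 10 mm stud sticks out of the bar's middle, to 23 mm above this point at most.
- black_wing (a point): End of one wing of the black winged nut, 30 mm from its axis and 25 mm above its underside; y points outward along the wing. Same shape as the red nut, on the other screw, 150 mm from it along the bridge; it must stay as it is.
- press: Fixed green press, bed 220 x 320 x 30 mm; origin under its centre on the table, y along the bridge. The bridge, 60 mm wide (x), 320 long, top 150 mm above the table, carries two aluminium bosses (44 mm across, 20 high) with studs and nuts, 75 mm either side of its middle; red may be on either side. Jammed nut: underside 170, top of bar 204 mm above the table; loose up to 5 mm higher.

How it is judged:
By the outcome, as a careful person would: the job done as asked, in the order asked, and still so for the second after the job is handed in, with the robot touching nothing.
It also fails if it takes over 32 s, if anything falls off the work surface, if the arm or the gripper's body presses on something with over 40 N, if the wrist force passes 120 N, or if a joint passes its speed limit or range.

## Robot

A 7-joint arm with a two-finger parallel gripper is mounted at the origin on the work surface. World frame = base frame: x ahead of the robot, y to its left, z up, the work surface at z = 0. Lengths are in m, angles in rad, forces in N, time in s.
With the tool pointing down it reaches from about 0.4 to 0.9 m from the base axis. Payload 5.6 kg.
Tool frame: the origin (TCP) lies at the very end of the fingers, on their centre line; the grasp point (between the pads) lies 19 mm behind it (bot.hold_point_z is the z of the grasp point in the tool frame, in m); z points along the fingers, y is the line along which they close (so a half turn about z gives the same grasp; the last joint's range is limited). The gripper opens to 92 mm and grips with 3 to 60 N. Pads are 20 mm wide; open, the fingers measure 128 mm over their backs; the gripper's body (75 mm by 189 mm) begins 69 mm behind the grasp point.
Start: joints at [-1.378, 0.468, -0.012, 1.603, 0.006, 1.071, -0.056], TCP at [0.152, 0.632, 0.215] pointing down, gripper open.
Joint ranges: [-2.53, 2.53], [-0.31, 2.02], [-1.57, 1.55], [0.28, 2.44], [-1.29, 4.43], [0.15, 1.84], [-2.92, 2.92]. Speed limits (rad/s): [2.57, 2.57, 3.14, 3.14, 3.14, 3.14, 3.14].

## Interface

Orientations are given as a 3x3 rotation matrix whose columns are the frame's x, y, z axes.
In Python, from bench import bot, claw, kinematics, read_camera, look_for, place_of gives the robot as it stands. Calls block until the motion is done:
- bot.move_to(position, orientation): joint-space move of the TCP to a pose.
- bot.movel(position, frame=None, velocity=0.15, until_force=None): straight line of the TCP; frame=None keeps the orientation; velocity is the mean speed in m/s. With until_force (N) it stops when the force on the tool has changed by that much, and returns True; else False.
- bot.move_joints(angles): joint-space move.
- claw.gripper_to(opening, newtons=None): opening from 0.0 (shut) to 1.0 (fully open); newtons is the grip in N (None keeps the last); returns when the fingers have stopped.
- bot.hold(seconds).
- kinematics.solve_ik(position, orientation): joint angles nearest the present ones, or None.
- bot.sense(): the state.
- read_camera(name): name is "scene" or "top" or "wrist"; returns a dict with "pixels" (420x560x3 uint8, red, green, blue), "intrinsics" (3x3 intrinsics, pixels), "position" and "attitude" of the camera in the world. Camera axes: x right, y up, looking along -z (the intrinsics and any distortion apply to the point x, -y, -z); pixel columns grow to the right and rows downward; lengths in m; the calibration is good to about 2 mm. A picture is of the moment at which its call begins. There is no depth.
A pose or a line that the arm cannot do raises bot.PlanningError and nothing moves.
- bot.finish_job(): hands the job in; it is judged then, once.
Trained networks look in a picture, given as the dict that the camera call returned (one of the last four; its "shot" number tells which), for a name from the list of things; names that differ only in an ending like _2 or _b are one class to them, and where a whole thing is asked for, a point or a joint stands for the part that bears it (a point fixed in the world has none). Each returns a list of dicts, best first, with "confidence" (0 to 1); they miss things now and then, are a little off and sometimes report something else, mostly with a low value. They report only what shows in the picture. A call takes as long as a camera call.
- look_for(picture, thing): "position" ([x, y, z] in m, in world coordinates, good to about 4 mm: the middle of the surface that is visible of it).
- place_of(picture, thing): "position" ([x, y, z] in m, in world coordinates, good to about 4 mm: a listed point, or the origin of a listed thing).
The state is a dict: "time_s": time; "joints": joint angles; "joint_vel": joint speeds; "joint_torque": joint torques, N m; "tcp_pos": TCP position; "tool_rot": TCP orientation; "ft_force": force on the tool from outside, world axes, zero at the start; "torque": the same for the moment, N m; "width": opening from 0.0 (shut) to 1.0 (fully open); "gripper_force": force on a finger pad.
Only numpy, scipy, OpenCV 4.12 (cv2) and the standard library are available. Lean on these libraries where they do the work, as an engineer would, in place of code of your own. Each camera call takes 0.05 s, during which the arm holds its last target. There are 200 camera calls.

## Working session

There is one attempt and no reset: what is moved stays moved. The work goes in short steps, each a Python script; the robot and the scene stay as the last script left them, time stands still between calls to the robot, and variables do not carry over. Pictures are saved under pics/ and viewed, at most 10 in all, crops included, and the job is handed in when it is done.

```bash
mkdir -p pics; ls; python3 - <<'E'
from bench import bot, claw, kinematics, read_camera, look_for, place_of
import cv2, numpy as np
s=bot.sense(); print(s['time_s'],s['tcp_pos'],bot.hold_point_z, s['ft_force'])
ims=[]
for n in ("scene","top"):
    p=read_camera(n); ims.append(p['pixels']); print(n,p['position'].tolist() if hasattr(p['position'],'tolist') else p['position'], list(p.keys()))
    for t in ("red_grip","black_wing","press","red_nut"):
        for d in place_of(p,t)[:3] if t!="red_nut" else look_for(p,t)[:3]: print(t,d['confidence'],np.round(d['position'],4))
im=np.hstack(ims)[:,:,::-1]
cv2.imwrite('pics/a.png',cv2.resize(ims[0][:,:,::-1],(800,600))); cv2.imwrite('pics/b.png',cv2.resize(ims[1][:,:,::-1],(800,600)))
E
```

```text
pics
0.0 [0.15180437 0.63143208 0.21364472] -0.0187 [ 0.03087136 -0.22009539  0.10324459]
scene [0.32779362733971285, -0.4713871812838552, 0.6353206274591118] ['pixels', 'intrinsics', 'position', 'attitude', 'shot']
black_wing 0.82 [0.5841 0.1581 0.1987]
press 0.73 [ 0.6002  0.065  -0.0034]
red_nut 0.63 [ 0.5824 -0.0123  0.1993]
top [0.45173540508330295, 0.03596083780257258, 0.7919743864951059] ['pixels', 'intrinsics', 'position', 'attitude', 'shot']
red_grip 0.76 [ 0.587  -0.0076  0.1999]
black_wing 0.96 [0.5887 0.1596 0.1999]
press 0.7 [ 0.6014  0.0695 -0.003 ]
red_nut 0.56 [ 0.5853 -0.0053  0.2084]
```

View pics/a.png

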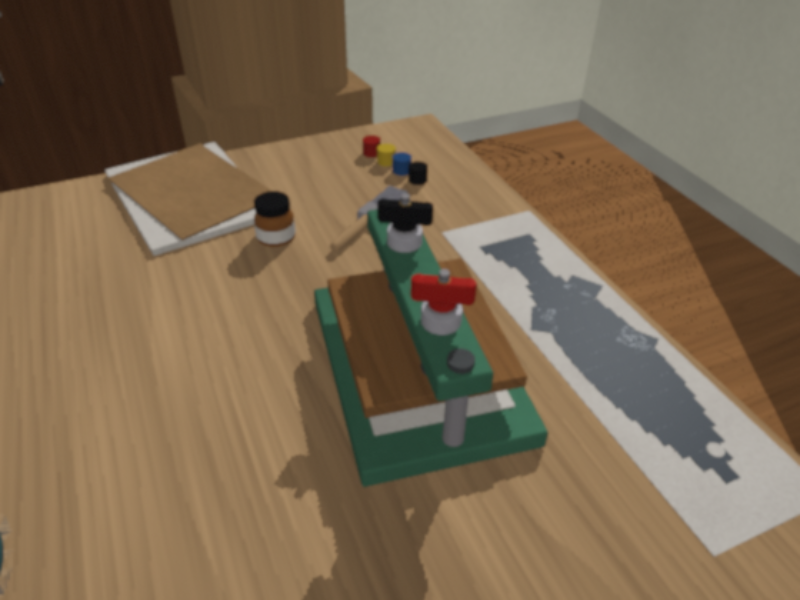

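View pics/b.png

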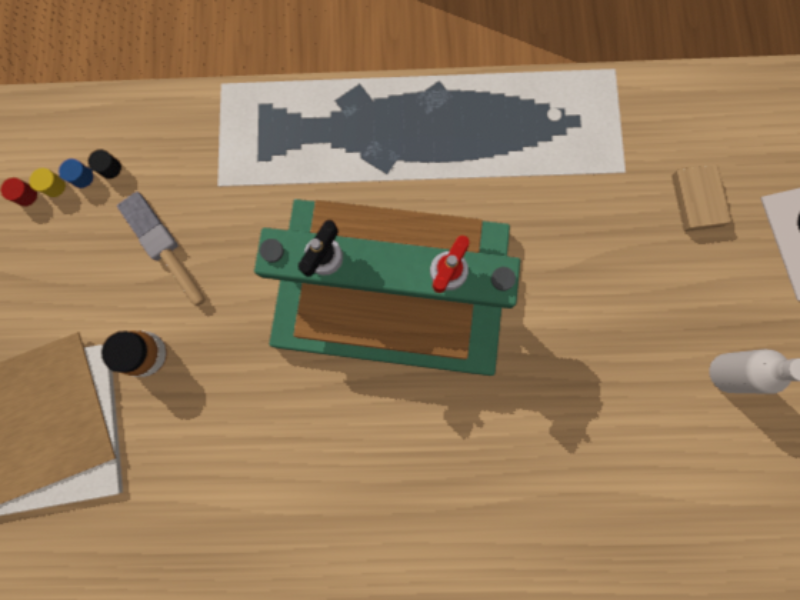

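The scene view shows the red nut at about (443,290), and the top view shows it at (452,262). It is on the robot's right, with its wings about 70° short of the bridge line. The black nut is at (320,248) in the top view. I'll measure the wing and bridge directions, move above the red nut and look from close by.

```bash
cat > h.py <<'E'
from bench import bot, claw, kinematics, read_camera, look_for, place_of
import cv2, numpy as np
def proj(p,uv,z):
    K,R,c=np.array(p['intrinsics']),np.array(p['attitude']),np.array(p['position'])
    uv=np.atleast_2d(uv).astype(float)
    d=np.c_[uv,np.ones(len(uv))]@np.linalg.inv(K).T
    d=(d*[1,-1,-1])@R.T
    return (c+d*((z-c[2])/d[:,2])[:,None])[:,:2]
def mask(p,col):
    h=cv2.cvtColor(p['pixels'],cv2.COLOR_RGB2HSV)
    if col=='red': m=((h[...,0]<6)|(h[...,0]>174))&(h[...,1]>200)&(h[...,2]>90)
    else: m=(h[...,0]>60)&(h[...,0]<90)&(h[...,1]>90)&(h[...,2]>60)
    return m.astype(np.uint8)
def blob(p,col,near=None):
    n,l,s,c=cv2.connectedComponentsWithStats(mask(p,col))
    i=1+np.argmax(s[1:,4]) if near is None else 1+np.argmin(np.linalg.norm(c[1:]-near,axis=1)+1e3*(s[1:,4]<60))
    ys,xs=np.nonzero(l==i); return np.c_[xs,ys]
def axis(P):
    w,v=np.linalg.eigh(np.cov(P.T)); return P.mean(0),np.degrees(np.arctan2(*v[::-1,1]))%180,np.sqrt(w*12)
def R(yaw): # tool y axis at 'yaw' (rad) in the world, z down
    c,s=np.cos(yaw),np.sin(yaw); return np.array([[s,c,0],[-c,s,0],[0,0,-1.]])
E
python3 - <<'E'
from h import *
p=read_camera('top')
b=blob(p,'red',np.array([316,184])); print('red',len(b),axis(proj(p,b,.205)))
tips=np.array([[265,253],[510,285]])*.7
print('bridge posts',proj(p,tips,.155), )
K=proj(p,np.array([[270,250],[503,279]])*.7,.155); d=K[1]-K[0]; print('bridge yaw',np.degrees(np.arctan2(d[1],d[0]))%180, np.linalg.norm(d),K.mean(0))
for dy in (60,-120):
  print(kinematics.solve_ik([.586,-.007,.33],R(np.radians(dy))), kinematics.solve_ik([.586,-.007,.2],R(np.radians(dy-72))))
E
```

```text
red 359 (array([ 0.58404253, -0.00662141]), np.float64(150.72946376973366), array([0.01951744, 0.06596726]))
bridge posts [[ 0.61584781  0.2127567 ]
 [ 0.56763613 -0.07900941]]
bridge yaw 80.94817638995939 0.28143732790581194 [0.59723913 0.06777291]Traceback (most recent call last):
  File "<stdin>", line 8, in <module>
  File "scipy/spatial/transform/_rotation.pyx", line 1143, in scipy.spatial.transform._rotation.Rotation.from_matrix
ValueError: Non-positive determinant (left-handed or null coordinate frame) in rotation matrix 0: [[ 0.8660254  0.5        0.       ]
 [-0.5        0.8660254  0.       ]
 [ 0.         0.        -1.       ]].
```

```bash
sed -i 's/return np.array(\[\[s,c,0\],\[-c,s,0\]/return np.array([[-s,c,0],[c,s,0]/' h.py
python3 - <<'E'
from h import *
np.set_printoptions(precision=3,suppress=True)
best=None
for dy in (60.7,-119.3):
  a=kinematics.solve_ik([.585,-.007,.32],R(np.radians(dy))); b=kinematics.solve_ik([.585,-.007,.19],R(np.radians(dy-75)))
  print(dy,a,b)
  if a is not None and b is not None:
    m=max(abs(a[6]),abs(b[6]))
    if best is None or m<best[0]: best=(m,dy,a)
print(best)
bot.move_joints(best[2])
print(bot.sense()['time_s'],bot.sense()['tcp_pos'])
p=read_camera('wrist'); cv2.imwrite('pics/c.png',p['pixels'][:,:,::-1])
print(p['position'])
for t in ("red_grip","black_wing"):
  for d in place_of(p,t)[:2]: print(t,d['confidence'],np.array(d['position']))
b=blob(p,'red'); print(len(b),b.mean(0),axis(proj(p,b,.207)))
E
```

```text
60.7 [-0.606  0.302  0.711  1.678 -0.207  1.239  1.21 ] [-0.59   0.446  0.713  1.827 -0.343  0.996  0.015]
-119.3 [-0.976  0.554  1.361  1.695 -0.554  1.355 -1.601] [ 0.817  0.824 -1.323  1.737  0.838  1.277  2.183]
(np.float64(1.2101146469226651), 60.7, array([-0.606,  0.302,  0.711,  1.678, -0.207,  1.239,  1.21 ]))
3.3 [ 0.585 -0.006  0.32 ]
[0.52  0.033 0.491]
red_grip 0.93 [ 0.583 -0.01   0.2  ]
black_wing 0.9 [0.584 0.158 0.197]
1415 [278.534 200.288] (array([ 0.584, -0.004]), np.float64(150.05404515085033), array([0.02 , 0.067]))
```

View pics/c.png

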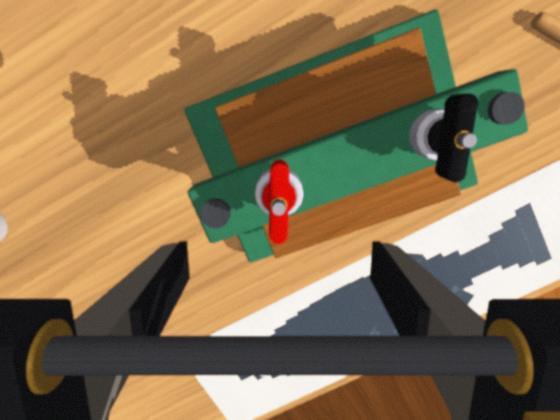

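The wrist view shows the red bar vertical at (279,203), with its stud at (279,208) and aligned with the fingers. The black nut is clear at (457,138). I'll triangulate the stud tip and bar from two views and move lower.

```bash
python3 - <<'E'
from h import *
np.set_printoptions(precision=4,suppress=True)
def P(p):
    Rm=np.array(p['attitude'])@np.diag([1,-1,-1.]); return np.array(p['intrinsics'])@np.c_[Rm.T,-Rm.T@np.array(p['position'])]
w=read_camera('wrist'); 
s=read_camera('scene')
t0=[316.4,183.4]; 
# top camera is perhaps hidden by the arm now: use its fixed calibration
t=read_camera('top')
tri=lambda a,b,u,v:(lambda X:X[:3,0]/X[3,0])(cv2.triangulatePoints(P(a),P(b),np.array(u,float).reshape(2,1),np.array(v,float).reshape(2,1)))
print('stud',tri(t,w,t0,[279,207.5]))
bt=np.array([[438,290],[465,238]])*.7; bw=np.array([[280,165],[278,241]])
for u,v in ((0,1),(1,0)): print('ends',tri(t,w,bt[u],bw[v]))
print('wrist bar mid @.208',proj(w,[279,203],.208),'top',proj(t,bt.mean(0),.208))
claw.gripper_to(.6,40)
bot.movel([.5845,-.0065,.24],velocity=.1)
w=read_camera('wrist'); cv2.imwrite('pics/d.png',w['pixels'][:,:,::-1])
for d in place_of(w,"red_grip")[:1]: print(d['confidence'],np.array(d['position']))
b=blob(w,'red'); print(len(b),b.mean(0),axis(proj(w,b,.206)))
print(bot.sense()['time_s'],bot.sense()['tcp_pos'])
E
```

```text
stud [ 0.5882 -0.0077  0.2041]
ends [0.5078 0.0289 0.5073]
ends [0.495  0.0322 0.6446]
wrist bar mid @.208 [[ 0.5861 -0.0048]] top [[ 0.5832 -0.0072]]
0.91 [ 0.5833 -0.0087  0.1988]
2587 [279.4306 230.5245] (array([ 0.5833, -0.0032]), np.float64(149.98781043999097), array([0.0197, 0.0681]))
5.3417 [ 0.585  -0.0066  0.2408]
```

View pics/d.png

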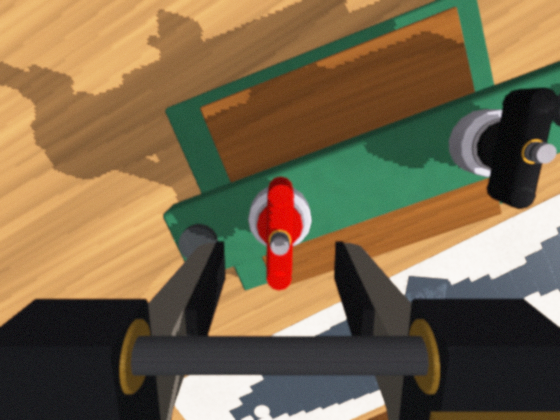

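The closer wrist view shows the bar at column 279, centred between the fingers (inner edges at 224 and 335). The stud tip is at (280,243). I'll cross-check the axis and height using the scene camera.

```bash
python3 - <<'E'
from h import *
np.set_printoptions(precision=4,suppress=True)
def P(p):
    Rm=np.array(p['attitude'])@np.diag([1,-1,-1.]); return np.array(p['intrinsics'])@np.c_[Rm.T,-Rm.T@np.array(p['position'])]
w=read_camera('wrist'); s=read_camera('scene'); t=read_camera('top')
tri=lambda a,b,u,v:(lambda X:X[:3,0]/X[3,0])(cv2.triangulatePoints(P(a),P(b),np.array(u,float).reshape(2,1),np.array(v,float).reshape(2,1)))
f=.7
print('stud scene-wrist',tri(s,w,[444*f,272*f],[280,243]),'scene-top',tri(s,t,[444*f,272*f],[316.4,183.4]))
# bar ends, top edges: left/right end in the scene view
for u,v,k in (([413,278],[280,183],[438,290]),([475,281],[279,287],[465,238])): print('end',tri(s,w,np.array(u)*f,v),tri(s,t,np.array(u)*f,np.array(k)*f))
b=blob(w,'red'); print(b.min(0),b.max(0))
print('ends@.208',proj(w,[[279.5,b[:,1].min()],[279.5,b[:,1].max()]],.208))
for z in (.213,.217,.221): print('stud',z,proj(w,[280,243],z))
E
```

```text
stud scene-wrist [ 0.5884 -0.0052  0.2147] scene-top [ 0.5858 -0.008   0.2174]
end [0.5605 0.0106 0.2038] [0.5581 0.0075 0.2067]
end [ 0.6164 -0.0216  0.2062] [ 0.614  -0.0239  0.2086]
[258 178] [301 242]
ends@.208 [[ 0.5549  0.0128]
 [ 0.5887 -0.0061]]
stud 0.213 [[ 0.5877 -0.0052]]
stud 0.217 [[ 0.5863 -0.0044]]
stud 0.221 [[ 0.5849 -0.0037]]
```

Stud and bar-end triangulations agree: axis at about (0.586, -0.007), bar top at about 0.207, so the grip point is at about 0.199, as the text implies. I'll keep the tips above the collar (TCP 12 mm below the grip point) and grasp.

```bash
python3 - <<'E'
from h import *
np.set_printoptions(precision=4,suppress=True)
hit=bot.movel([.5862,-.0073,.187],R(np.radians(60.2)),velocity=.05,until_force=10)
s=bot.sense(); print(hit,s['time_s'],s['tcp_pos'],s['ft_force'],s['torque'])
if not hit:
    claw.gripper_to(0,40)
    s=bot.sense(); print(s['time_s'],s['width']*92,s['gripper_force'],s['tcp_pos'],s['ft_force'],s['torque'])
E
```

```text
False 6.7 [ 0.5864 -0.0074  0.1874] [ 0.621  -0.3371 -0.1434] [-0.0265 -0.0288 -0.0034]
7.375 15.97215041461684 39.98773992061615 [ 0.5863 -0.0072  0.187 ] [-0.2226  1.4595  0.2227] [ 0.069  -0.0102 -0.0596]
```

The grasp is good: width 16.0 mm and little side force. Now I'll turn clockwise in small sinking steps while watching force and torque.

```bash
python3 - <<'E'
from h import *
np.set_printoptions(precision=3,suppress=True)
for a in range(10,61,10):
    r=np.radians(a)
    bot.movel([.5862,-.0073,.187-.0032*r],R(np.radians(60.2)-r),velocity=.0008)
    s=bot.sense(); print(a,s['time_s'],s['tcp_pos'],s['ft_force'],s['torque'],round(s['width']*92,2))
    if np.linalg.norm(s['ft_force'])>25 or abs(s['torque'][2])>.6: break
E
```

```text
10 7.7083 [ 0.586 -0.007  0.186] [1.516 0.976 0.699] [ 0.068 -0.082 -0.053] 15.7
20 8.0417 [ 0.586 -0.007  0.186] [0.754 0.796 0.238] [ 0.156 -0.183  0.028] 15.73
30 8.375 [ 0.586 -0.007  0.185] [ 1.864  0.664 -0.167] [ 0.222 -0.288 -0.031] 15.54
40 8.7083 [ 0.587 -0.007  0.185] [ 1.515  0.837 -1.18 ] [ 0.354 -0.466 -0.042] 15.76
50 9.0417 [ 0.587 -0.007  0.184] [ 3.455  2.091 -0.512] [ 0.471 -0.661 -0.088] 15.57
60 9.375 [ 0.587 -0.007  0.184] [ 4.499  2.093 -1.218] [ 0.571 -0.964 -0.02 ] 15.52
```

```bash
python3 - <<'E'
from h import *
np.set_printoptions(precision=3,suppress=True)
for a in range(63,85,3):
    r=np.radians(a)
    bot.movel([.5862,-.0073,.187-.0032*min(r,1.25)],R(np.radians(60.2)-r),velocity=.0006)
    bot.hold(.1)
    s=bot.sense(); y=s['tool_rot']; y=np.array(y); print(a,s['time_s'],round(np.degrees(np.arctan2(y[1,1],y[0,1])),1),s['ft_force'],s['torque'],round(s['width']*92,2))
    if np.linalg.norm(s['ft_force'])>25 or abs(s['torque'][2])>.7: break
w=read_camera('wrist'); cv2.imwrite('pics/e.png',w['pixels'][:,:,::-1])
E
```

```text
63 9.725 -2.6 [ 3.634  2.944 -1.474] [ 0.523 -1.047 -0.043] 15.75
66 10.075 -5.6 [ 5.053  1.972 -1.961] [ 0.537 -1.033 -0.036] 15.64
69 10.425 -8.6 [ 4.873  3.025 -1.041] [ 0.496 -1.004 -0.058] 15.57
72 10.775 -11.5 [ 5.013  3.216 -1.403] [ 0.53  -0.991  0.687] 15.84
75 11.125 -14.4 [ 3.862  2.306 -0.162] [ 0.403 -1.026  1.05 ] 15.7
```

View pics/e.png

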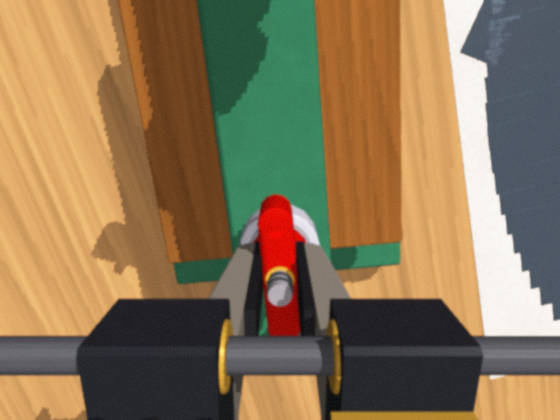

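The torque jumped from -0.06 to 1.05 N m at the bridge line. The picture shows the red bar at (280,265) lying along the green bridge, so the nut is jammed. I'll release, rise and verify.

```bash
python3 - <<'E'
from h import *
np.set_printoptions(precision=3,suppress=True)
claw.gripper_to(.6)
p=np.array(bot.sense()['tcp_pos'])
bot.movel([p[0],p[1],.32],velocity=.1)
s=bot.sense(); print(s['time_s'],s['tcp_pos'],s['ft_force'])
w=read_camera('wrist'); cv2.imwrite('pics/f.png',w['pixels'][:,:,::-1])
b=blob(w,'red'); print(axis(proj(w,b,.204)))
for t in ("red_grip","black_wing"):
  for d in place_of(w,t)[:1]: print(t,d['confidence'],np.array(d['position']))
E
```

```text
13.4083 [ 0.586 -0.007  0.319] [-0.045 -0.749 -0.549]
(array([ 0.588, -0.002]), np.float64(81.04173562577782), array([0.02 , 0.067]))
red_grip 0.59 [ 0.583 -0.009  0.195]
```

View pics/f.png

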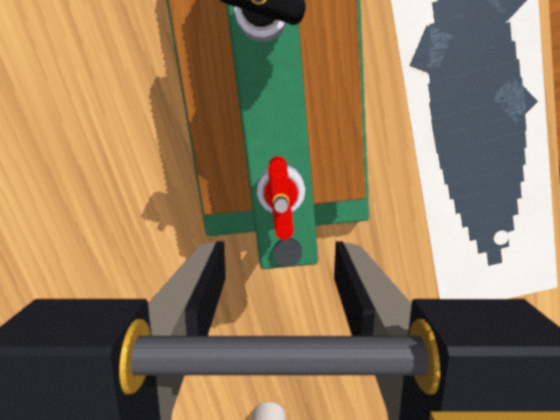

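The red bar, from (278,163) to (285,235), lies at 81.0° against a bridge angle of 81°. The gripper is clear, and the black nut at (265,5) was not touched. Handing in.

```bash
python3 -c "
from bench import bot
print(bot.finish_job())"
```

```text
the job is handed in; nothing more can be done
None
```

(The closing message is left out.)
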